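Sort the bar things back into carrier, tray and dish

ROBOT

A 6-joint arm with a two-finger parallel gripper is mounted at the origin on a cart in front of the work surface, level with it; the furniture and walls round the work are solid. World frame = base frame: x ahead of the robot, y to its left, z up, the work surface at z = 0. Lengths are in m, angles in rad, forces in N, time in s.
With the tool pointing down it reaches from about 0.35 to 0.85 m from the base axis. Payload 8.1 kg.
Tool frame: the origin (TCP) lies at the very end of the fingers, on their centre line; the grasp point (between the pads) lies 19 mm behind it; z points along the fingers, y is the direction in which the jaws open and shut (so a half turn about z gives the same grasp; the last joint's range is limited). The gripper opens to 93 mm and grips with 3 to 60 N. Pads are 15 mm wide; open, the fingers measure 128 mm over their backs; the gripper's body (75 mm by 188 mm) begins 65 mm behind the grasp point.
Start: joints at [1.239, 0.13, 1.488, -0, 1.523, -0.085], TCP at [0.147, 0.582, 0.219] pointing down, gripper open.
Joint ranges: [-2.96, 2.96], [-0.89, 2.26], [0.02, 2.5], [-1.34, 4.48], [0, 2.73], [-2.66, 2.66]. Speed limits (rad/s): [2.39, 2.39, 2.79, 3.14, 3.14, 3.14].

INTERFACE

Orientations are given as a rotation vector (axis times angle).
In Python, from plant import robot gives the robot as it stands.
- The arm moves only by the tool jog_arm, never from a script. Its argument "commands" is a list of rows, each a list of 3 entries, a list of its own where there are three numbers: the shift along the world's x, y, z scaled (see below), then the turn, a rotation vector about the world's x, y, z scaled (see below), then the closure, from -1 (fully open) to 1 (shut), so that 0 is half open. In form: [[[tx, ty, tz], [ax, ay, az], hand], ...]. A call has 1 to 10 rows; each row is the pose to reach, as a shift and turn from the pose measured when the call began, turning the shorter way round; what a row does not reach only later rows make up. The controller multiplies each number of a shift by 0.6 m and each number of a turn by 2 pi rad. A row lasts 1/8 s, in which the tool goes at most 62.5 mm and 10.7 degrees, less where a joint would pass 70% of its speed; a pose out of reach is approached as far as the arm can. A call with a number of a shift or a turn outside -1 to 1 is refused whole. A call with a gripper value outside its range is refused whole. The fingers move at their own pace and stop on an object; "newtons" is the grip in N (left out, the last holds). Time passes only in rows, so rows that repeat a pose let the fingers close. It gives the time, the measured TCP pose, the force and the opening at its end, in the units of the state.
- robot.read_state(): the state, without advancing time (a new reading comes with each control period).
- robot.read_camera(name): name is "scene" or "top"; returns a dict with "pixels" (400x640x3 uint8, red, green, blue), "fovy" (degrees; the focal length in pixels is half the picture's height over the tangent of half this angle, whatever the lens; pixels are square), "cx", "cy" (the principal point, pixels), "distortion" ([k1, k2, p1, p2, k3] as OpenCV has them; the pictures are not rectified), "rvec" (rotation vector, rad) and "tvec" (3), from world to camera coordinates, as OpenCV has them. Camera axes: x right, y down, z forward; pixel columns grow to the right and rows downward; lengths in m; the calibration is good to about 2 mm. A picture is of the moment at which its call begins. There is no depth.
- robot.close_job(): hands the job in, once; it reports no verdict.
Trained networks look in the newest picture that a camera, given by its name, has taken for a name from the list of things; names that differ only in an ending like _2 or _b are one class to them, and where a whole thing is asked for, a point or a joint stands for the part that bears it (a point fixed in the world has none). Each returns a list of dicts, best first, with "p" (0 to 1); they miss things now and then, are a little off and sometimes report something else, mostly with a low value. They report only what shows in the picture. A call takes as long as a camera call.
- robot.trace(camera, name): "pixels" (400x640 bool, what is visible of it) and "uv" ([column, row] in pixels, amid what is visible of it).
The state is a dict: "t": time; "q": joint angles; "dq": joint speeds; "joint_torque": joint torques, N m; "tool_pos": TCP position; "orientation": TCP orientation; "force": force on the tool from outside, world axes, zero at the start; "wrist_torque": the same for the moment, N m; "opening": finger opening in m.
Only numpy, scipy, OpenCV 4.12 (cv2) and the standard library are available. Lean on these libraries where they do the work, as an engineer would, in place of code of your own. Each camera call takes 0.05 s, during which the arm holds its last target.

TASK

Sort the bar things standing about the front of the worktop: stand the two small bitters bottles in the deep dark-wood carrier, one in each bay; stand the two bottle stoppers, stems up, in the low brass tray, one in each bay; and put the lime in the wide, shallow white dish. Do not knock a bottle over.

Things in the scene. Friction and masses are not known exactly. Their poses are not given: they have to be found in the camera images.
- bitters_a: The taller small glass bottle, loose, upright: 138 tall; round body 52 in diameter up to 84 high, then a narrow neck with a brass-coloured dasher cap, at most 20 in diameter, to the top (easily gripped by neck and cap from above). About 0.21 kg. Origin: centre of its underside; z up.
- bitters_b: The shorter small glass bottle, loose, upright: 121 tall; round body 47 in diameter up to 73 high, then a narrow neck with a black dasher cap, at most 19 in diameter, to the top. About 0.17 kg. Origin: centre of its underside; z up.
- stopper_0: Bottle stopper with a bright brass head, loose, standing on its head, stem up: 44 tall; the round head is 39 in diameter, widest about 12 above the underside; the narrower stem points up. 0.06 kg. Sides slope in above the head, so grip round the head. Origin: centre of its underside; z up along the stem.
- stopper_1: The other bottle stopper, with a darker bronze head, same form and size (head 39 in diameter, 44 tall), loose, standing on its head, stem up. Origin: centre of its underside; z up along the stem.
- lime: A green lime, loose, lying: 57 long along its own x, 46 wide along its own y, 45 high, widest at about 22 high. 0.05 kg. Origin: centre of its underside as it lies at the start; it may roll a little when released.
- bottle_carrier: Open dark-wood box, fixed, the deepest of the three containers: 170 long along its own x, 88 wide along y, 42 high, walls and one cross divider 6 thick, floor 6 thick. The divider at its middle makes two equal bays, each 76 by 76 inside, centred at x = +41 and x = -41 on its long axis. Small brass plates on its end faces. Origin: centre of its underside; z up.
- stopper_tray: Low rectangular brass tray, fixed: 142 long along its own x, 74 wide along y, 12 high, walls and one cross divider 4 thick, floor 4 thick. The divider at its middle makes two equal bays, each 65 by 66 inside, centred at x = +34.5 and x = -34.5 on its long axis. Origin: centre of its underside; z up.
- fruit_dish: Shallow round white ceramic dish, fixed: 120 in diameter at the rim, 96 at the foot, 18 high, wall 4, floor 5 thick. Origin: centre of its underside; z up. (The room: wall cabinets hang 650 above the rear of the worktop, from world x = 570 on; a tall panel stands at its left, world y 290 to 390, x 240 to 900.)

How it is judged:
At the end, for the whole second after the job is handed in: Each bottle stands upright (0.2 rad) on the floor of its own carrier bay, within 18 mm of its centre each way; each stopper stem up (0.2 rad) on the floor of its own tray bay, within 17 mm; either bay will do. The lime lies in the dish, its origin within 50 mm of the centre. All five at rest (((x of bitters_a in the frame of bottle_carrier between 0.023 and 0.059 m and y of bitters_a in the frame of bottle_carrier between -0.018 and 0.018 m and z of each of bitters_a, bitters_b in the frame of bottle_carrier below 0.013 m and angle between each of bitters_a, bitters_b's own z axis and vertical below 0.2 rad and x of bitters_b in the frame of bottle_carrier between -0.059 and -0.023 m and y of bitters_b in the frame of bottle_carrier between -0.018 and 0.018 m) or (x of bitters_a in the frame of bottle_carrier between -0.059 and -0.023 m and y of bitters_a in the frame of bottle_carrier between -0.018 and 0.018 m and z of each of bitters_a, bitters_b in the frame of bottle_carrier below 0.013 m and angle between each of bitters_a, bitters_b's own z axis and vertical below 0.2 rad and x of bitters_b in the frame of bottle_carrier between 0.023 and 0.059 m and y of bitters_b in the frame of bottle_carrier between -0.018 and 0.018 m)) and ((x of stopper_0 in the frame of stopper_tray between 0.0175 and 0.0515 m and y of stopper_0 in the frame of stopper_tray between -0.017 and 0.017 m and z of each of stopper_0, stopper_1 in the frame of stopper_tray below 0.01 m and angle between each of stopper_0, stopper_1's own z axis and vertical below 0.2 rad and x of stopper_1 in the frame of stopper_tray between -0.0515 and -0.0175 m and y of stopper_1 in the frame of stopper_tray between -0.017 and 0.017 m) or (x of stopper_0 in the frame of stopper_tray between -0.0515 and -0.0175 m and y of stopper_0 in the frame of stopper_tray between -0.017 and 0.017 m and z of each of stopper_0, stopper_1 in the frame of stopper_tray below 0.01 m and angle between each of stopper_0, stopper_1's own z axis and vertical below 0.2 rad and x of stopper_1 in the frame of stopper_tray between 0.0175 and 0.0515 m and y of stopper_1 in the frame of stopper_tray between -0.017 and 0.017 m)) and horizontal distance between lime and fruit_dish below 0.05 m and z of lime in the frame of fruit_dish below 0.06 m and contact force between lime and fruit_dish above 0.05 N and linear speed of each of bitters_a, bitters_b, stopper_0, stopper_1, lime below 0.02 m/s and angular speed of each of bitters_a, bitters_b, stopper_0, stopper_1, lime below 0.3 rad/s); the robot touches nothing.
It fails at once if a bitters bottle is knocked over (angle between any of bitters_a, bitters_b's own z axis and vertical above 0.8 rad).
It also fails if it takes over 136 s, if anything falls off the work surface, if the arm or the gripper's body presses on something with over 40 N, if the wrist force passes 120 N, or if a joint passes its speed limit or range.

## Working session

There is one attempt and no reset: what is moved stays moved. The work goes in short steps, Python scripts to look and compute and a tool call to move; the robot and the scene stay as the last step left them, time stands still between calls to the robot, and variables do not carry over. Pictures are saved under pics/ and viewed, and the job is handed in when it is done.

Besides the shell and the picture viewer there is one more tool, called as a command line: name --argument value ..., lists and objects as JSON in quotes. jog_arm: Moves the arm, as the interface text tells. Shifts and turns lie within -1 to 1; 1 stands for 0.6 m of shift or 2 pi rad of turn. Its arguments: {"type":"object","properties":{"commands":{"type":"array"},"newtons":{"type":"number"}},"required":["commands"]}

```bash
mkdir -p pics; ls; python3 - <<'E'
from plant import robot
import cv2
s=robot.read_state(); print({k:s[k] for k in('t','tool_pos','orientation','force','opening')})
for n in('scene','top'):
    c=robot.read_camera(n); cv2.imwrite(f'pics/{n}0.png',c['pixels'][:,:,::-1]); print(n,{k:c[k] for k in c if k!='pixels'})
    for o in ['bitters_a','bitters_b','stopper_0','stopper_1','lime','bottle_carrier','stopper_tray','fruit_dish']:
        r=robot.trace(n,o); print(o,[(round(d['p'],2),[round(float(x),1) for x in d['uv']],int(d['pixels'].sum())) for d in r])
E
```

```text
pics
{'t': 0.0, 'tool_pos': array([0.14638394, 0.58129828, 0.21761446]), 'orientation': array([-3.86648907e-01, -3.11731535e+00,  2.72082661e-03]), 'force': array([-0.13464958, -0.38931107,  0.00092396]), 'opening': 0.09304267040179387}
scene {'fovy': 48.13900605011818, 'cx': 319.35422320803127, 'cy': 201.3277581083986, 'distortion': array([-0.12750864,  0.        ,  0.        ,  0.        ,  0.        ]), 'rvec': array([ 2.04189636, -1.01328337,  0.46397213]), 'tvec': array([-0.40195455,  0.23976153,  0.62366469])}
bitters_a [(0.88, [301.9, 211.5], 1141), (0.75, [407.6, 269.6], 2234), (0.33, [254.0, 198.0], 449)]
bitters_b [(0.88, [301.9, 211.5], 1141), (0.75, [407.6, 269.6], 2234), (0.33, [254.0, 198.0], 449)]
stopper_0 [(0.8, [356.5, 254.8], 477), (0.63, [218.2, 190.9], 262)]
stopper_1 [(0.8, [356.5, 254.8], 477), (0.63, [218.2, 190.9], 262)]
lime [(0.93, [257.0, 198.9], 449)]
bottle_carrier [(0.57, [265.2, 154.3], 2792), (0.31, [409.1, 267.5], 2233)]
stopper_tray [(0.67, [343.2, 185.8], 1618), (0.57, [407.1, 268.7], 2255)]
fruit_dish []
top {'fovy': 43.3298555013652, 'cx': 316.8654347141221, 'cy': 194.58369409472124, 'distortion': array([-0.08421498,  0.        ,  0.        ,  0.        ,  0.        ]), 'rvec': array([ 2.18273481, -2.16667974,  0.0933569 ]), 'tvec': array([-0.13224269,  0.52961751,  0.96341049])}
bitters_a [(0.95, [317.6, 243.4], 474), (0.79, [432.0, 245.2], 789)]
bitters_b [(0.95, [317.6, 243.4], 474), (0.79, [432.0, 245.2], 789)]
stopper_0 [(0.85, [372.6, 238.8], 359), (0.59, [203.2, 238.1], 312)]
stopper_1 [(0.85, [372.6, 238.8], 359), (0.59, [203.2, 238.1], 312)]
lime [(0.82, [250.2, 232.2], 451)]
bottle_carrier [(0.61, [194.8, 161.2], 4371)]
stopper_tray [(0.73, [300.1, 154.1], 2573)]
fruit_dish [(0.58, [390.8, 164.0], 2813)]
```

View pics/scene0.png

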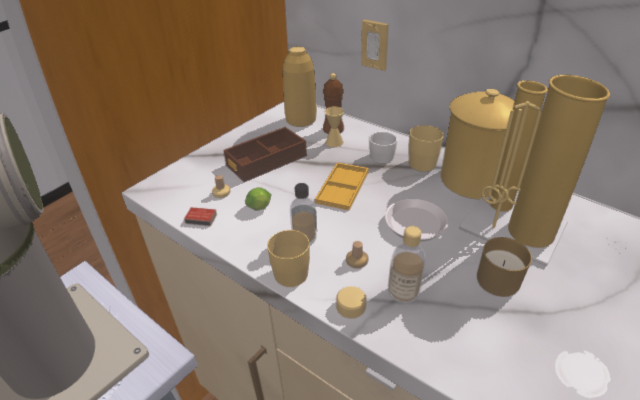

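View pics/top0.png

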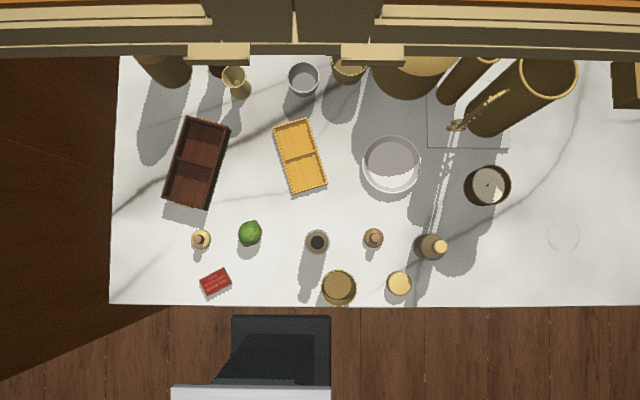

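```bash
cat > h.py <<'E'
import numpy as np, cv2
from scipy.optimize import minimize
def proj(c,P):
    P=np.atleast_2d(np.array(P,float))
    f=200/np.tan(np.radians(c['fovy'])/2)
    K=np.array([[f,0,c['cx']],[0,f,c['cy']],[0,0,1]])
    return cv2.projectPoints(P,c['rvec'],c['tvec'],K,np.array(c['distortion']))[0].reshape(-1,2)
def ray(c,uv,z):
    f=200/np.tan(np.radians(c['fovy'])/2)
    K=np.array([[f,0,c['cx']],[0,f,c['cy']],[0,0,1]])
    n=cv2.undistortPoints(np.array([[uv]],float),K,np.array(c['distortion'])).reshape(2)
    R=cv2.Rodrigues(c['rvec'])[0]; o=-R.T@c['tvec']; d=R.T@np.array([n[0],n[1],1])
    return (o+d*(z-o[2])/d[2])[:2]
S=8
def fillhull(im,c,P):
    p=proj(c,P)*S; p+=S/2
    cv2.fillConvexPoly(im,cv2.convexHull(np.round(p).astype(np.int32)),1)
a=np.linspace(0,2*np.pi,24,endpoint=False)
def disc(x,y,z,r): return np.c_[x+r*np.cos(a),y+r*np.sin(a),0*a+z]
def rev(prof):
    def f(p):
        out=[]
        for (z0,r0),(z1,r1) in zip(prof[:-1],prof[1:]): out.append(np.r_[disc(p[0],p[1],z0,r0),disc(p[0],p[1],z1,r1)])
        return out
    return f
def box(l,w,h):
    def f(p):
        C,s=np.cos(p[2]),np.sin(p[2])
        return [np.array([[p[0]+C*i*l/2-s*j*w/2,p[1]+s*i*l/2+C*j*w/2,z] for i in(-1,1) for j in(-1,1) for z in(0,h)])]
    return f
def lime(p):
    th=np.linspace(0,np.pi,9); C,s=np.cos(p[2]),np.sin(p[2]); out=[]
    for t in th:
        X=.0285*np.cos(t); r=np.sin(t); Y=.023*r*np.cos(a); Z=.0225+.0225*r*np.sin(a)
        out.append(np.c_[p[0]+C*X-s*Y,p[1]+s*X+C*Y,Z])
    return [np.concatenate(out)]
M={'bitters_a':rev([(0,.026),(.078,.026),(.09,.010),(.138,.010)]),
'bitters_b':rev([(0,.0235),(.067,.0235),(.078,.0095),(.121,.0095)]),
'stopper':rev([(0,.010),(.012,.0195),(.022,.010),(.044,.008)]),
'lime':lime,'bottle_carrier':box(.17,.088,.042),'stopper_tray':box(.142,.074,.012),
'fruit_dish':rev([(0,.048),(.018,.06)])}
def shift(f,dz):
    return lambda p:[q+np.array([0,0,dz]) for q in f(p)]
def render(c,parts):
    im=np.zeros((400*S,640*S),np.uint8)
    for P in parts: fillhull(im,c,P)
    return cv2.resize(im.astype(np.float32),(640,400),interpolation=cv2.INTER_AREA)
def fit(f,obs,p0):
    def cost(p):
        t=0
        for c,m in obs:
            r=render(c,f(p)); m=m.astype(np.float32); t+=1-np.minimum(r,m).sum()/np.maximum(r,m).sum()
        return t
    n=len(p0); sx=np.array([p0]+[np.array(p0)+np.eye(n)[i]*([.012,.012,.25][i]) for i in range(n)])
    r=minimize(cost,p0,method='Nelder-Mead',options=dict(initial_simplex=sx,xatol=2e-4,fatol=1e-4,maxiter=90))
    return r.x,r.fun
E
cat > m.py <<'E'
from plant import robot
from h import *
import pickle
T=robot.read_camera('top'); tr={n:robot.trace('top',n) for n in ['bitters_a','stopper_0','lime','bottle_carrier','stopper_tray','fruit_dish']}
Sc=robot.read_camera('scene'); ts={n:robot.trace('scene',n) for n in tr}
def go(name,mod,uv,uvs,z,yaw=None):
    def pick(t,uv): 
        d=[x for x in t if np.hypot(*(np.array(x['uv'])-uv))<12]; return d[0]['pixels'] if d else None
    obs=[]
    m=pick(tr[name],uv); p0=list(ray(T,uv,z))
    if yaw is not None: p0.append(yaw)
    print(name,mod,'ray',np.round(p0,4))
    if m is not None: print('  top',*[np.round(v,4) for v in fit(M[mod],[(T,m)],p0)])
    if uvs is not None:
        m2=pick(ts[name],uvs)
        if m2 is not None: print('  scene',*[np.round(v,4) for v in fit(M[mod],[(Sc,m2)],p0)])
        if m is not None and m2 is not None: print('  both',*[np.round(v,4) for v in fit(M[mod],[(T,m),(Sc,m2)],p0)])
go('bitters_a','bitters_a',(432,245),(407,269),.07)
go('bitters_a','bitters_b',(317.6,243.4),(302,211),.06)
go('stopper_0','stopper',(372.6,238.8),(356.5,254.8),.012)
go('stopper_0','stopper',(203.2,238.1),(218.2,190.9),.012)
go('lime','lime',(250.2,232.2),(257,198.9),.02,0.3)
go('bottle_carrier','bottle_carrier',(195,161),(265,154),.03,-.3)
go('stopper_tray','stopper_tray',(300,154),(343,186),.01,.2)
go('fruit_dish','fruit_dish',(391,164),None,.01)
E
python3 m.py
```

```text
bitters_a bitters_a ray [ 0.4339 -0.3432]
  top [ 0.4316 -0.3432] 0.0352
  scene [ 0.4376 -0.3427] 0.0881
  both [ 0.4321 -0.3438] 0.1709
bitters_a bitters_b ray [ 0.4356 -0.1305]
  scene [ 0.4495 -0.1241] 0.2095
stopper_0 stopper ray [ 0.4449 -0.2387]
  top [ 0.4477 -0.2391] 0.0676
  scene [ 0.4431 -0.2472] 0.1187
  both [ 0.448  -0.2402] 0.442
stopper_0 stopper ray [0.4435 0.0959]
  top [0.4415 0.102 ] 0.0643
  scene [0.4396 0.0939] 0.1027
  both [0.4423 0.101 ] 0.3923
lime lime ray [0.456  0.0017 0.3   ]
  scene [0.4564 0.0008 0.2808] 0.1118
bottle_carrier bottle_carrier ray [ 0.5947  0.1122 -0.3   ]
  top [ 0.5915  0.1111 -0.2572] 0.0333
  scene [ 0.5933  0.1086 -0.2651] 0.0268
  both [ 0.5924  0.1104 -0.2552] 0.077
stopper_tray stopper_tray ray [ 0.6131 -0.0939  0.2   ]
  top [ 0.6118 -0.092   0.3004] 0.0311
  scene [ 0.6123 -0.0955  0.2967] 0.0435
  both [ 0.6123 -0.0934  0.3029] 0.1226
fruit_dish fruit_dish ray [ 0.5943 -0.2761]
  top [ 0.5949 -0.276 ] 0.0282
```

jog_arm --commands '[[[-0.05,-0.05,0.02],[0,0,0],-1],[[-0.1,-0.15,0.05],[0,0,0],-1],[[-0.12,-0.2,0.08],[0,0,0],-1],[[-0.14,-0.28,0.1],[0,0,0],-1],[[-0.14,-0.33,0.1],[0,0,0],-1],[[-0.14,-0.33,0.1],[0,0,0],-1]]'

```text
t: 2.35
tool_pos: [0.0625, 0.3831, 0.2795]
orientation: [0.387, 3.117, 0.004]
force: [0.3, -0.0, 0.0]
opening: 0.0934
```

jog_arm --commands '[[[0,0,0.01],[0,0,-0.028],-1],[[0,-0.01,0.02],[0,0,-0.056],-1],[[0,-0.03,0.03],[0,0,-0.084],-1],[[0,-0.05,0.04],[0,0,-0.112],-1],[[0,-0.07,0.05],[0,0,-0.14],-1],[[0,-0.08,0.05],[0,0,-0.168],-1],[[0,-0.1,0.05],[0,0,-0.196],-1],[[0,-0.12,0.05],[0,0,-0.224],-1],[[0,-0.14,0.05],[0,0,-0.25],-1],[[0,-0.14,0.05],[0,0,-0.25],-1]]'

```text
t: 3.6
tool_pos: [0.0627, 0.2994, 0.3097]
orientation: [2.476, 1.93, 0.003]
force: [0.8, -0.3, 0.6]
opening: 0.0928
```

```bash
python3 - <<'E'
from plant import robot
import cv2,numpy as np
s=robot.read_state(); print(s['t'],s['q'],s['tool_pos'],s['orientation'])
c=robot.read_camera('scene'); cv2.imwrite('pics/s1.png',c['pixels'][:,:,::-1])
E
```

```text
3.6 [ 1.19919533 -0.73398284  2.02251873 -0.00252617  1.85220196  1.4450654 ] [0.06271414 0.29940907 0.30968025] [2.47645935 1.93038612 0.00310124]
```

View pics/s1.png

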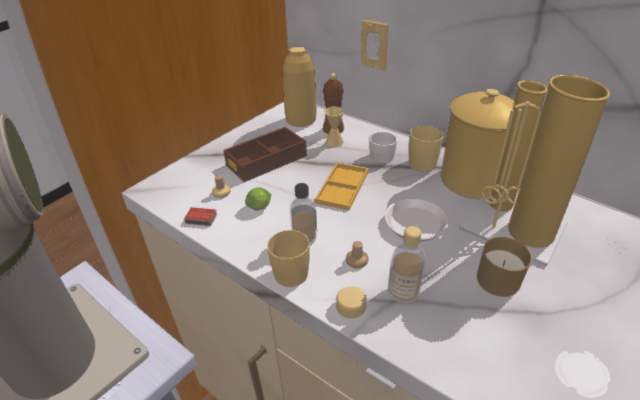

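jog_arm --commands '[[[-0.01,-0.04,0],[0,0,0],-1],[[-0.01,-0.08,0],[0,0,0],-1],[[-0.01,-0.08,0],[0,0,0],-1],[[-0.01,-0.08,0],[0,0,0],-1]]'

```text
t: 4.15
tool_pos: [0.0568, 0.2524, 0.3097]
orientation: [2.473, 1.936, 0.004]
force: [-0.8, -0.5, 0.9]
opening: 0.0927
```

```bash
python3 - <<'E'
from plant import robot
s=robot.read_state(); print(s['t'],s['q'],s['tool_pos'],s['orientation'],s['force'])
E
```

```text
4.15 [ 1.15337441 -0.88947347  2.10161142 -0.00223832  1.92777112  1.39494778] [0.05679114 0.25239762 0.30968455] [2.47284726 1.93596308 0.00387992] [-0.84681751 -0.54101285  0.86928849]
```

jog_arm --commands '[[[0.081,-0.006,0],[0,0,-0.028],-1],[[0.15,-0.043,0],[0,0,-0.056],-1],[[0.212,-0.092,0],[0,0,-0.083],-1],[[0.265,-0.15,0],[0,0,-0.111],-1],[[0.307,-0.216,0],[0,0,-0.139],-1],[[0.335,-0.289,0],[0,0,-0.167],-1],[[0.352,-0.366,0],[0,0,-0.194],-1],[[0.352,-0.366,0],[0,0,-0.194],-1]]'

```text
t: 5.15
tool_pos: [0.269, 0.03, 0.3096]
orientation: [3.135, 0.157, 0.002]
force: [-0.2, 1.2, -0.2]
opening: 0.093
```

```bash
python3 - <<'E'
from plant import robot
s=robot.read_state(); print(s['t'],s['q'],s['tool_pos'],s['orientation'],s['force'])
E
sed -i "s/^def go/print(robot.read_state()['t'])\ncv2.imwrite('pics\/top1.png',T['pixels'][:,:,::-1])\ncv2.imwrite('pics\/crop1.png',cv2.resize(T['pixels'][190:280,170:470,::-1],(750,225),interpolation=cv2.INTER_CUBIC))\n&/" m.py; python3 m.py
```

```text
5.15 [-0.07561091 -0.84984182  2.08276037 -0.00284436  1.90690134  1.39409162] [0.26897123 0.02995424 0.30961557] [3.13477116e+00 1.57110189e-01 2.22991633e-03] [-0.21848766  1.18522957 -0.24323172]
5.85
bitters_a bitters_a ray [ 0.4339 -0.3432]
  top [ 0.4315 -0.3432] 0.0354
  scene [ 0.4374 -0.3429] 0.0835
  both [ 0.4319 -0.3437] 0.1786
bitters_a bitters_b ray [ 0.4356 -0.1305]
  top [ 0.4379 -0.1278] 0.0476
  scene [ 0.4502 -0.1231] 0.2169
  both [ 0.4384 -0.1283] 0.3969
stopper_0 stopper ray [ 0.4449 -0.2387]
  top [ 0.4466 -0.2393] 0.08
stopper_0 stopper ray [0.4435 0.0959]
  top [0.4422 0.1009] 0.0588
  scene [0.4399 0.094 ] 0.1107
  both [0.4425 0.1005] 0.3262
lime lime ray [0.456  0.0017 0.3   ]
  top [ 0.4549  0.0026 -0.3751] 0.1208
  scene [ 4.56e-01  1.00e-04 -7.91e-02] 0.0719
  both [ 0.4555  0.0012 -0.452 ] 0.232
bottle_carrier bottle_carrier ray [ 0.5947  0.1122 -0.3   ]
  top [ 0.5921  0.1122 -0.255 ] 0.0348
  scene [ 0.5928  0.108  -0.2792] 0.0331
  both [ 0.5931  0.1112 -0.259 ] 0.0983
stopper_tray stopper_tray ray [ 0.6131 -0.0939  0.2   ]
  scene [ 0.6122 -0.0957  0.321 ] 0.0305
fruit_dish fruit_dish ray [ 0.5943 -0.2761]
  top [ 0.5948 -0.2758] 0.0237
```

View pics/top1.png

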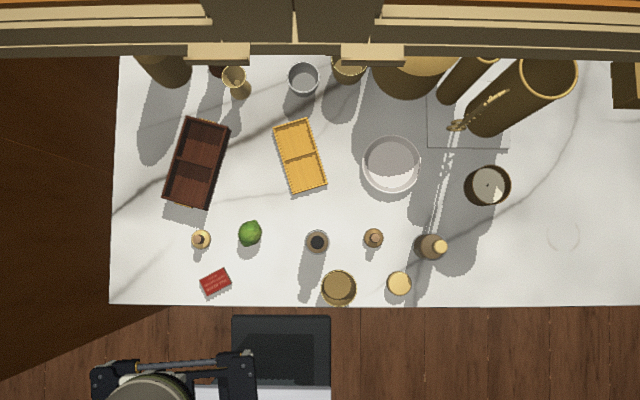

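View pics/crop1.png

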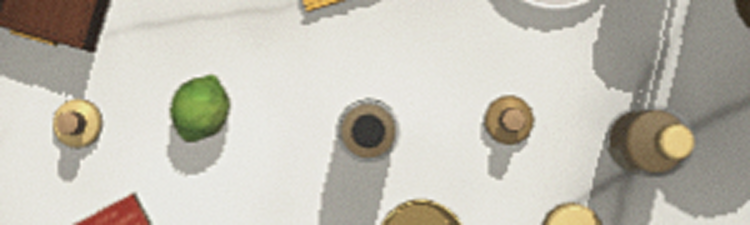

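```bash
python3 - <<'E'
from plant import robot
from h import *
T=robot.read_camera('top')
for n,uv,z in [('a cap',(440.4,246.8),.138),('b cap',(318,242.4),.121),('s0',(201.6,238.8),.012),('s1',(373.6,238),.012)]: print(n,ray(T,uv,z))
s=robot.read_state(); print(s['t'],s['tool_pos'])
E
```

```text
a cap [ 0.43153263 -0.34241772]
b cap [ 0.43783216 -0.13125517]
s0 [0.4421147  0.09906531]
s1 [ 0.44652809 -0.240708  ]
5.9 [0.2679884  0.03293324 0.30971457]
```

jog_arm --commands '[[[0.07,-0.07,0],[0,0,0],-0.3],[[0.14,-0.14,0],[0,0,0],-0.3],[[0.21,-0.2,-0.03],[0,0,0],-0.3],[[0.283,-0.271,-0.06],[0,0,0],-0.3],[[0.283,-0.271,-0.12],[0,0,0],-0.3],[[0.283,-0.271,-0.18],[0,0,0],-0.3],[[0.283,-0.271,-0.2],[0,0,0],-0.3],[[0.283,-0.271,-0.2],[0,0,0],-0.3]]'

```text
t: 6.9
tool_pos: [0.4375, -0.1295, 0.1896]
orientation: [3.135, 0.173, 0.001]
force: [0.3, 0.8, 0.5]
opening: 0.0602
```

```bash
python3 - <<'E'
from plant import robot
import cv2,numpy as np
c=robot.read_camera('scene'); d=robot.read_camera('top'); cv2.imwrite('pics/a1.png',np.hstack([cv2.resize(c['pixels'][100:300,180:480],(450,300)),cv2.resize(d['pixels'][150:350,180:480],(345,300))])[:,:,::-1])
s=robot.read_state(); print(s['t'],s['q'],s['tool_pos'],s['opening'])
E
```

```text
7.0 [-3.98994949e-01 -2.57110818e-01  1.90873775e+00 -1.44017180e-03
  1.48495961e+00  1.06179171e+00] [ 0.43861993 -0.1299494   0.19153348] 0.06006899925377092
```

View pics/a1.png

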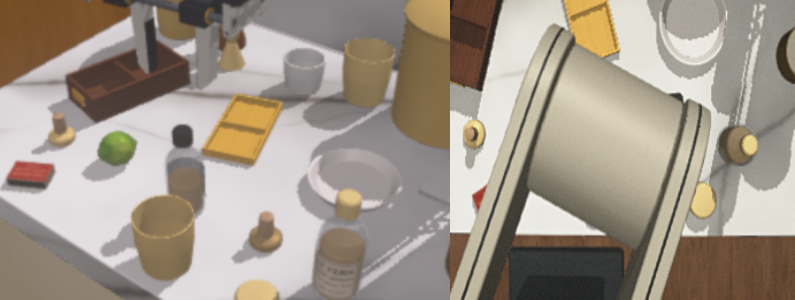

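jog_arm --commands '[[[0,0,-0.08],[0,0,0],-0.3],[[0,0,-0.14],[0,0,0],-0.3],[[0,0,-0.17],[0,0,0],-0.3],[[0,0,-0.17],[0,0,0],-0.3],[[0,0,-0.17],[0,0,0],1],[[0,0,-0.17],[0,0,0],1],[[0,0,-0.17],[0,0,0],1],[[0,0,-0.17],[0,0,0],1],[[0,0,-0.17],[0,0,0],1]]' --newtons 15

```text
t: 8.12
tool_pos: [0.4387, -0.13, 0.0897]
orientation: [3.133, 0.173, 0.006]
force: [-0.7, -0.3, 0.8]
opening: 0.0181
```

jog_arm --commands '[[[0,0,0.06],[0,0,0],1],[[0,0,0.12],[0,0,0],1],[[0.03,0.03,0.167],[0,0,0],1],[[0.08,0.09,0.167],[0,0,0],1],[[0.13,0.155,0.167],[0,0,0],1],[[0.18,0.215,0.167],[0,0,0],1],[[0.23,0.275,0.167],[0,0,0],1],[[0.28,0.335,0.167],[0,0,0],1],[[0.322,0.384,0.167],[0,0,0],1],[[0.322,0.384,0.167],[0,0,0],1]]'

```text
t: 9.38
tool_pos: [0.6323, 0.1027, 0.1884]
orientation: [3.133, 0.177, 0.004]
force: [0.8, -0.5, -1.7]
opening: 0.0183
```

```bash
cat > look.py <<'E'
import sys
from plant import robot
import cv2,numpy as np
n=sys.argv[1]
c=robot.read_camera('scene'); d=robot.read_camera('top'); cv2.imwrite(f'pics/{n}.png',np.hstack([cv2.resize(c['pixels'][90:310,150:480],(450,300)),cv2.resize(d['pixels'][80:300,110:480],(345,205)) if 0 else cv2.resize(d['pixels'][80:300,150:480],(345,230)).copy() if 0 else cv2.resize(d['pixels'][80:300,150:403],(345,300))])[:,:,::-1])
s=robot.read_state(); print(s['t'],s['q'],s['tool_pos'],s['force'],s['opening'])
E
python3 look.py b1
```

```text
9.475 [ 0.08002593  0.2482351   1.40976892 -0.00403739  1.48153422  1.54029404] [0.63138149 0.10047667 0.18886753] [-0.20847263  0.45171012 -0.98230735] 0.018162247952074
```

View pics/b1.png

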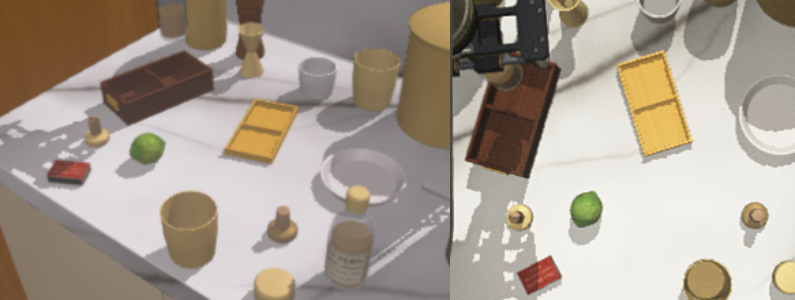

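```bash
python3 - <<'E'
from plant import robot
from h import *
c=robot.read_camera('scene'); T=robot.read_camera('top')
cv2.imwrite('pics/b2.png',np.hstack([c['pixels'][:200,180:420],T['pixels'][:200,100:340]])[:,:,::-1])
for C in(c,T): print(proj(C,[[.632,.1006,.10],[.632,.1006,.22],[.632,.1006,.006]]))
E
```

```text
[[276.50197867 116.10314879]
 [272.15983259  64.92824439]
 [279.60113601 151.73993936]]
[[192.70201657 135.06363331]
 [174.31882847 119.71865057]
 [204.14169236 144.60356861]]
```

View pics/b2.png

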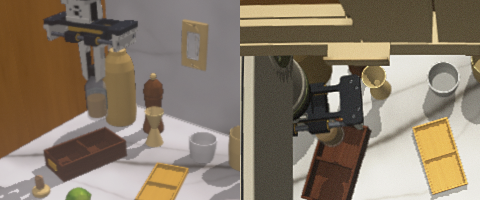

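jog_arm --commands '[[[0,0,-0.05],[0,0,0],1],[[0,0,-0.1],[0,0,0],1],[[0,0,-0.13],[0,0,0],1],[[0,0,-0.145],[0,0,0],1],[[0,0,-0.153],[0,0,0],1],[[0,0,-0.153],[0,0,0],1],[[0,0,-0.153],[0,0,0],1]]'

```text
t: 10.45
tool_pos: [0.6321, 0.0998, 0.0989]
orientation: [3.133, 0.172, 0.008]
force: [-0.4, -0.3, -1.0]
opening: 0.0181
```

jog_arm --commands '[[[0,0,-0.003],[0,0,0],1],[[0,0,-0.005],[0,0,0],1],[[0,0,-0.005],[0,0,0],1]]'

```text
t: 10.82
tool_pos: [0.6322, 0.0998, 0.0961]
orientation: [3.133, 0.172, 0.008]
force: [0.9, 0.0, -0.6]
opening: 0.0185
```

```bash
python3 - <<'E'
from plant import robot
s=robot.read_state(); print(s['force'],s['tool_pos'])
E
```

```text
[ 0.92000841  0.0083545  -0.60059648] [0.63222488 0.09980643 0.09606504]
```

Near or on the floor; release and rise, then head to bitters_a.

jog_arm --commands '[[[0,0,-0.001],[0,0,0],0.2],[[0,0,-0.001],[0,0,0],-0.2],[[0,0,-0.001],[0,0,0],-0.2],[[0,0,-0.001],[0,0,0],-0.2],[[0,0,0.08],[0,0,0],-0.2],[[0,0,0.16],[0,0,0],-0.2],[[-0.06,-0.1,0.2],[0,0,0],-0.2],[[-0.1,-0.2,0.2],[0,0,0],-0.3],[[-0.14,-0.3,0.2],[0,0,0],-0.3],[[-0.2,-0.4,0.2],[0,0,0],-0.3]]'

```text
t: 12.08
tool_pos: [0.5224, -0.1224, 0.2164]
orientation: [3.132, 0.172, 0.01]
force: [0.7, -1.1, 1.2]
opening: 0.0602
```

```bash
python3 look.py c1
```

```text
12.175 [-0.32980568 -0.04875698  1.67660124 -0.00368482  1.50729524  1.13714564] [ 0.5208171  -0.12563026  0.21626178] [ 0.97609355  0.66079824 -0.62375847] 0.06032518446000269
```

View pics/c1.png

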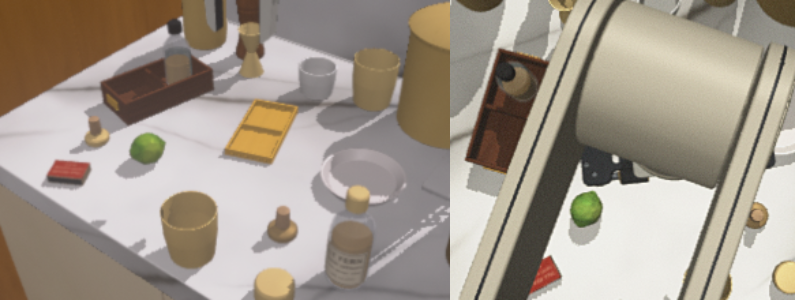

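jog_arm --commands '[[[-0.04,-0.09,0],[0,0,0],-0.3],[[-0.08,-0.18,0],[0,0,0],-0.3],[[-0.12,-0.27,0],[0,0,0],-0.3],[[-0.149,-0.362,0],[0,0,0],-0.3],[[-0.149,-0.362,-0.05],[0,0,0],-0.3],[[-0.149,-0.362,-0.077],[0,0,0],-0.3],[[-0.149,-0.362,-0.077],[0,0,0],-0.3]]'

```text
t: 13.05
tool_pos: [0.431, -0.3412, 0.1683]
orientation: [3.134, 0.165, 0.004]
force: [1.1, -0.5, -0.2]
opening: 0.0605
```

```bash
python3 look.py c2
```

```text
13.15 [-7.62346046e-01  1.81421005e-02  1.69415076e+00 -5.33535724e-04
  1.42148771e+00  7.02930121e-01] [ 0.43214351 -0.34214607  0.17066631] [0.68043906 0.13780365 0.31769978] 0.06032547121213963
```

View pics/c2.png

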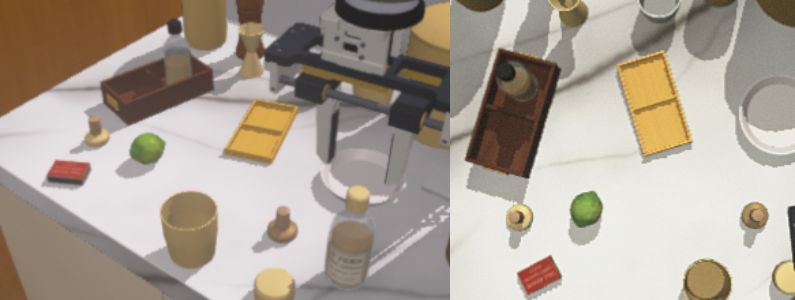

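jog_arm --commands '[[[0,0,-0.06],[0,0,0],-0.3],[[0,0,-0.1],[0,0,0],-0.3],[[0,0,-0.116],[0,0,0],-0.3],[[0,0,-0.116],[0,0,0],-0.3],[[0,0,-0.116],[0,0,0],1],[[0,0,-0.116],[0,0,0],1],[[0,0,-0.116],[0,0,0],1],[[0,0,-0.116],[0,0,0],1],[[0,0,-0.116],[0,0,0],1]]' --newtons 18

```text
t: 14.28
tool_pos: [0.4322, -0.3422, 0.1011]
orientation: [3.131, 0.165, 0.008]
force: [0.3, -0.9, 1.0]
opening: 0.0196
```

jog_arm --commands '[[[0,0,0.06],[0,0,0],1],[[0,0,0.12],[0,0,0],1],[[0.02,0.05,0.15],[0,0,0],1],[[0.05,0.13,0.15],[0,0,0],1],[[0.08,0.22,0.15],[0,0,0],1],[[0.1,0.31,0.15],[0,0,0],1],[[0.12,0.4,0.15],[0,0,0],1],[[0.14,0.49,0.15],[0,0,0],1],[[0.16,0.58,0.15],[0,0,0],1],[[0.18,0.66,0.15],[0,0,0],1]]'

```text
t: 15.52
tool_pos: [0.5399, 0.0558, 0.1907]
orientation: [3.131, 0.166, 0.007]
force: [0.2, -1.0, -2.1]
opening: 0.0196
```

jog_arm --commands '[[[0.012,0.06,0],[0,0,0],1],[[0.022,0.109,0],[0,0,0],1],[[0.022,0.109,0],[0,0,0],1],[[0.022,0.109,0],[0,0,0],1]]'

```text
t: 16.02
tool_pos: [0.5527, 0.1208, 0.1902]
orientation: [3.131, 0.166, 0.005]
force: [0.1, 0.1, -3.3]
opening: 0.0195
```

```bash
python3 look.py d1
```

```text
16.125 [ 0.12800972  0.05007592  1.62484943 -0.00674258  1.46326104  1.5945323 ] [0.5529357  0.1202415  0.19050373] [-0.27932756  0.35503186 -2.43615241] 0.019040054252241246
```

View pics/d1.png

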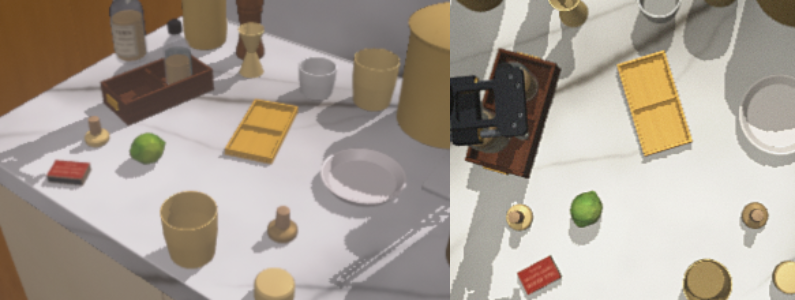

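Down: 0.1905 → 0.107 (−0.139).

jog_arm --commands '[[[0,0.001,-0.05],[0,0,0],1],[[0,0.001,-0.09],[0,0,0],1],[[0,0.001,-0.12],[0,0,0],1],[[0,0.001,-0.133],[0,0,0],1],[[0,0.001,-0.138],[0,0,0],1],[[0,0.001,-0.14],[0,0,0],1],[[0,0.001,-0.14],[0,0,0],1]]'

```text
t: 17.0
tool_pos: [0.5535, 0.121, 0.1073]
orientation: [3.131, 0.165, 0.008]
force: [0.2, -0.2, -2.9]
opening: 0.0195
```

```bash
python3 look.py d2
```

```text
17.1 [ 0.12915589  0.11679688  1.71069726 -0.00692036  1.30967719  1.59665214] [0.5533409  0.12095255 0.10715727] [ 0.0149821  -0.70551431 -0.52809424] 0.019378314053322986
```

View pics/d2.png

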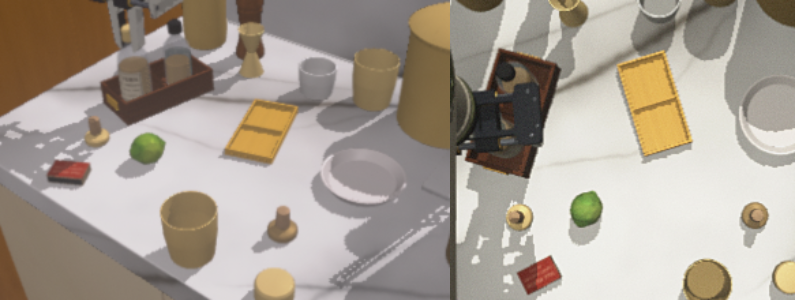

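jog_arm --commands '[[[0,0,-0.001],[0,0,0],0.2],[[0,0,-0.001],[0,0,0],-0.2],[[0,0,-0.001],[0,0,0],-0.2],[[0,0,-0.001],[0,0,0],-0.2],[[0,0,0.08],[0,0,0],-0.2],[[0,0,0.15],[0,0,0],-0.2],[[-0.08,-0.01,0.15],[0,0,0],-0.7],[[-0.16,-0.03,0.1],[0,0,0],-0.7],[[-0.186,-0.034,0.05],[0,0,0],-0.7],[[-0.186,-0.034,0],[0,0,0],-0.7]]'

```text
t: 18.35
tool_pos: [0.4409, 0.1004, 0.1066]
orientation: [3.131, 0.165, 0.009]
force: [0.5, 0.0, -0.6]
opening: 0.0787
```

```bash
python3 look.py e1
```

```text
18.45 [ 0.11609071 -0.19692069  2.02155322 -0.00686642  1.31790885  1.58351017] [0.43897469 0.10021169 0.10402277] [-0.26650512  0.22012945 -0.42309493] 0.07872996361124221
```

View pics/e1.png

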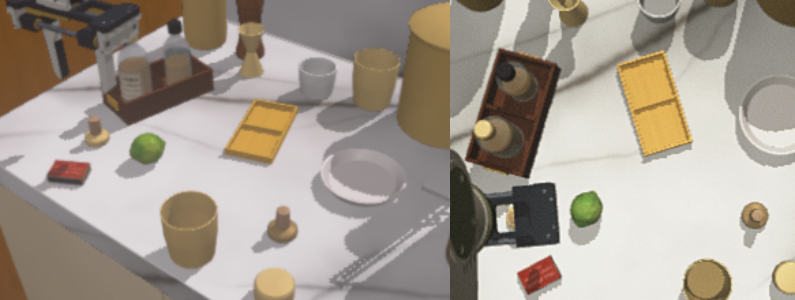

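jog_arm --commands '[[[0.004,0,-0.06],[0,0,0],-0.7],[[0.004,0,-0.11],[0,0,0],-0.7],[[0.004,0,-0.14],[0,0,0],-0.7],[[0.004,0,-0.159],[0,0,0],-0.7],[[0.004,0,-0.159],[0,0,0],-0.7],[[0.004,0,-0.159],[0,0,0],-0.7]]'

```text
t: 19.2
tool_pos: [0.4424, 0.1004, 0.0098]
orientation: [3.131, 0.165, 0.002]
force: [-0.0, 0.9, 0.5]
opening: 0.0788
```

```bash
python3 - <<'E'
from plant import robot
from h import *
for i in range(3):
    T=robot.read_camera('top'); s=robot.read_state(); print(s['tool_pos'],s['force'])
c=robot.read_camera('scene')
cv2.imwrite('pics/e2.png',np.hstack([cv2.resize(c['pixels'][120:240,140:300],(480,360)),cv2.resize(T['pixels'][190:290,150:250],(320,320))[:320]] if 0 else [cv2.resize(c['pixels'][120:240,140:300],(440,330)),cv2.resize(T['pixels'][190:290,150:250],(330,330))])[:,:,::-1])
E
```

```text
[0.4424045  0.10035667 0.00980403] [-0.40913095 -0.18867064 -0.34842914]
[0.44234969 0.10032449 0.00972468] [ 0.41412114 -0.02404144  0.23402888]
[0.44218107 0.10031037 0.009566  ] [-0.40053036  0.57226859 -0.73292422]
```

View pics/e2.png

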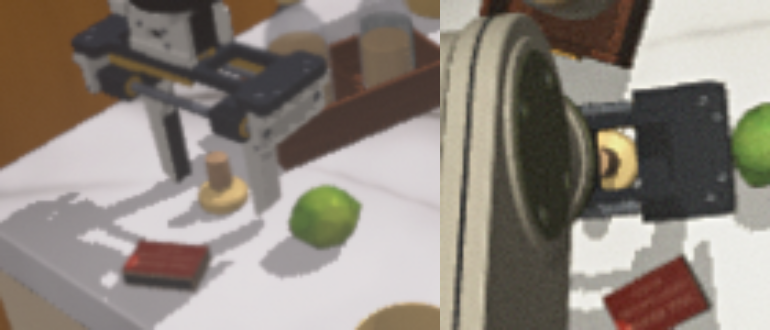

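jog_arm --commands '[[[0,0,-0.002],[0,0,0],-0.7],[[0,0,-0.002],[0,0,0],1],[[0,0,-0.002],[0,0,0],1],[[0,0,-0.002],[0,0,0],1],[[0,0,-0.002],[0,0,0],1],[[0,0,-0.002],[0,0,0],1]]' --newtons 12

```text
t: 20.15
tool_pos: [0.442, 0.1003, 0.0082]
orientation: [3.131, 0.165, 0.001]
force: [-0.3, -0.1, 0.8]
opening: 0.0372
```

jog_arm --commands '[[[0,0,0.05],[0,0,0],1],[[0,0,0.1],[0,0,0],1],[[0.05,-0.04,0.12],[0,0,0.01],1],[[0.11,-0.1,0.12],[0,0,0.02],1],[[0.17,-0.16,0.12],[0,0,0.031],1],[[0.23,-0.22,0.12],[0,0,0.031],1],[[0.29,-0.27,0.12],[0,0,0.031],1],[[0.338,-0.306,0.1],[0,0,0.031],1],[[0.338,-0.306,0.07],[0,0,0.031],1],[[0.338,-0.306,0.07],[0,0,0.031],1]]'

```text
t: 21.4
tool_pos: [0.6421, -0.0825, 0.0471]
orientation: [3.102, 0.468, -0.006]
force: [-0.8, -0.3, -0.4]
opening: 0.0365
```

```bash
cat > look2.py <<'E'
import sys
from plant import robot
from h import *
n,x,y,z=sys.argv[1],*map(float,sys.argv[2:5])
c=robot.read_camera('scene'); T=robot.read_camera('top'); ims=[]
for C in(c,T):
    u,v=proj(C,[[x,y,z]])[0].astype(int); u=min(max(u,60),580);v=min(max(v,60),340)
    ims.append(cv2.resize(C['pixels'][v-60:v+60,u-60:u+60],(390,390),interpolation=cv2.INTER_CUBIC))
cv2.imwrite(f'pics/{n}.png',np.hstack(ims)[:,:,::-1])
s=robot.read_state(); print(s['t'],s['q'],s['tool_pos'],s['force'],s['opening'])
E
python3 look2.py f1 .645 -.0835 .03
```

```text
21.5 [-0.2030478   0.39010643  1.50041127 -0.00566433  1.24948568  1.06899113] [ 0.64358479 -0.08230176  0.04960487] [ 0.05658432  0.45656976 -0.8227314 ] 0.03685863014280934
```

View pics/f1.png

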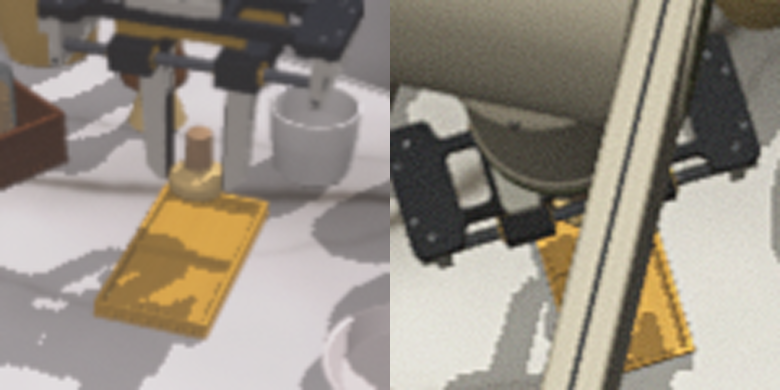

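jog_arm --commands '[[[0.002,-0.002,-0.03],[0,0,0],1],[[0.002,-0.002,-0.05],[0,0,0],1],[[0.002,-0.002,-0.057],[0,0,0],1],[[0.002,-0.002,-0.057],[0,0,0],1],[[0.002,-0.002,-0.057],[0,0,0],1]]'

```text
t: 22.12
tool_pos: [0.6452, -0.0836, 0.0159]
orientation: [3.1, 0.469, 0.001]
force: [0.3, 1.0, -0.0]
opening: 0.0368
```

```bash
python3 look2.py f2 .645 -.0835 .03
```

```text
22.225 [-0.20453209  0.4338753   1.51087209 -0.00577076  1.19417304  1.0678836 ] [ 0.64529345 -0.08363371  0.01605238] [-0.45904491 -0.5421787  -0.60620086] 0.03706587482179882
```

View pics/f2.png

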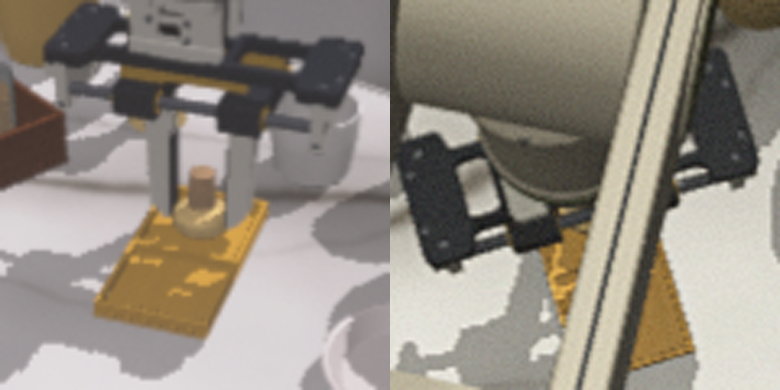

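jog_arm --commands '[[[0,0,-0.003],[0,0,0],1],[[0,0,-0.003],[0,0,0],1],[[0,0,-0.003],[0,0,0],-0.1],[[0,0,-0.003],[0,0,0],-0.1],[[0,0,-0.003],[0,0,0],-0.2],[[0,0,-0.003],[0,0,0],-0.3],[[0,0,0.04],[0,0,0],-0.3],[[0,0,0.1],[0,0,0],-0.3],[[-0.03,-0.05,0.14],[0,0,0],-0.4],[[-0.09,-0.12,0.14],[0,0,0],-0.4]]'

```text
t: 23.48
tool_pos: [0.5937, -0.1563, 0.1036]
orientation: [3.097, 0.473, 0.01]
force: [0.9, -0.7, -0.2]
opening: 0.0649
```

```bash
python3 look2.py f3 .645 -.0835 .03
```

```text
23.575 [-0.34389686  0.23737905  1.58772319 -0.00689032  1.31316632  0.93121787] [ 0.58896334 -0.15921097  0.10056332] [ 0.00591442 -0.48009399  0.30452523] 0.06508508762868974
```

View pics/f3.png

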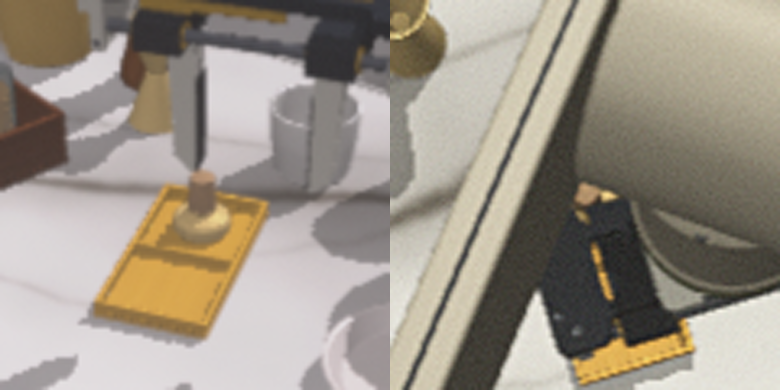

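jog_arm --commands '[[[-0.06,-0.04,0],[0,0,0],-0.7],[[-0.14,-0.08,0],[0,0,0],-0.7],[[-0.2,-0.11,0],[0,0,0],-0.7],[[-0.237,-0.136,0],[0,0,0],-0.7],[[-0.237,-0.136,-0.05],[0,0,0],-0.7],[[-0.237,-0.136,-0.05],[0,0,0],-0.7]]'

```text
t: 24.32
tool_pos: [0.4451, -0.2397, 0.0685]
orientation: [3.103, 0.464, -0.005]
force: [0.5, 0.5, -0.2]
opening: 0.0791
```

```bash
python3 look2.py g1 .4465 -.24 .03
```

```text
24.425 [-5.90513255e-01  1.58424787e-03  1.90179391e+00 -5.83416532e-03
  1.23398220e+00  6.84428260e-01] [ 0.44695392 -0.2404569   0.07085067] [-0.80852189  0.07738137 -0.83195003] 0.07894051104018576
```

View pics/g1.png

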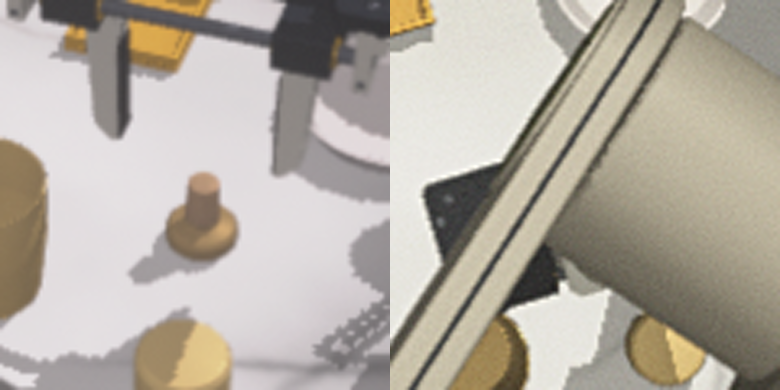

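jog_arm --commands '[[[0,0,-0.05],[0,0,0],-0.7],[[0,0,-0.09],[0,0,0],-0.7],[[0,0,-0.103],[0,0,0],-0.7],[[0,0,-0.103],[0,0,0],-0.7],[[0,0,-0.103],[0,0,0],-0.7]]'

```text
t: 25.05
tool_pos: [0.448, -0.241, 0.0105]
orientation: [3.099, 0.465, 0.001]
force: [0.1, -0.2, 0.9]
opening: 0.079
```

```bash
python3 look2.py g2 .4465 -.24 .03
```

```text
25.15 [-0.59041239  0.09067707  1.93384786 -0.0061596   1.11073084  0.68522727] [ 0.44786917 -0.24101473  0.01030646] [ 0.48569792 -0.36351789 -1.10938559] 0.07908018540149352
```

View pics/g2.png

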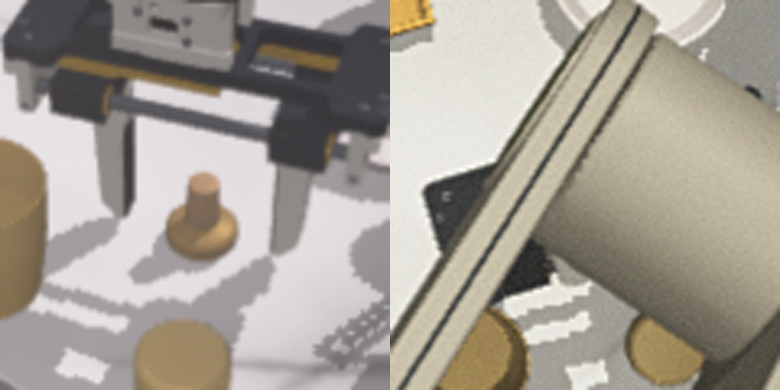

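Down ~1.8 mm (−0.003) and grip.

jog_arm --commands '[[[-0.001,0,-0.003],[0,0,0],-0.7],[[-0.001,0,-0.003],[0,0,0],-0.7],[[-0.001,0,-0.003],[0,0,0],1],[[-0.001,0,-0.003],[0,0,0],1],[[-0.001,0,-0.003],[0,0,0],1],[[-0.001,0,-0.003],[0,0,0],1],[[-0.001,0,-0.003],[0,0,0],1]]' --newtons 12

```text
t: 26.02
tool_pos: [0.4472, -0.241, 0.0085]
orientation: [3.099, 0.465, 0.001]
force: [-0.0, 0.3, -0.6]
opening: 0.0355
```

jog_arm --commands '[[[0,0,0.05],[0,0,0],1],[[0,0,0.1],[0,0,0],1],[[0.05,0.05,0.11],[0,0,0],1],[[0.1,0.1,0.11],[0,0,0],1],[[0.15,0.155,0.11],[0,0,0],1],[[0.2,0.21,0.11],[0,0,0],1],[[0.22,0.228,0.08],[0,0,0],1],[[0.22,0.228,0.06],[0,0,0],1],[[0.22,0.228,0.06],[0,0,0],1]]'

```text
t: 27.15
tool_pos: [0.5773, -0.1043, 0.0427]
orientation: [3.1, 0.465, -0.004]
force: [0.6, 0.0, -0.0]
opening: 0.035
```

```bash
python3 look2.py i1 .579 -.104 .03
```

```text
27.25 [-0.26189683  0.2445207   1.68979109 -0.00793608  1.20385323  1.01490363] [ 0.57853835 -0.10496658  0.04443345] [-0.60261779 -0.43850316 -0.68941101] 0.035243860697554
```

View pics/i1.png

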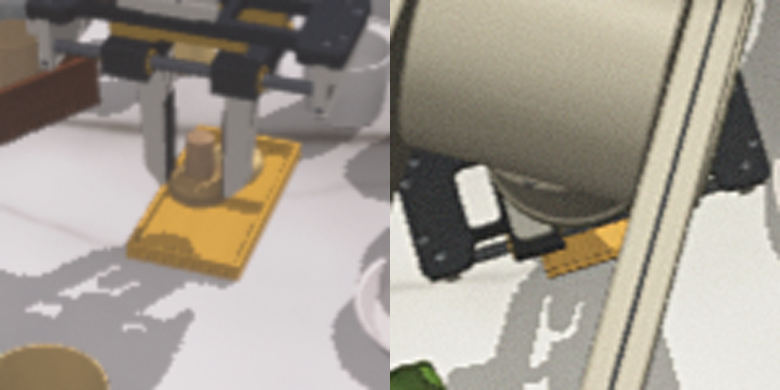

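jog_arm --commands '[[[0.001,0.001,-0.025],[0,0,0],1],[[0.001,0.001,-0.04],[0,0,0],1],[[0.001,0.001,-0.05],[0,0,0],1],[[0.001,0.001,-0.05],[0,0,0],1],[[0.001,0.001,-0.05],[0,0,0],1]]'

```text
t: 27.88
tool_pos: [0.5794, -0.1044, 0.0147]
orientation: [3.099, 0.463, 0.001]
force: [0.3, -0.3, -0.0]
opening: 0.0354
```

```bash
python3 look2.py i2 .579 -.104 .03
```

```text
27.975 [-0.26061078  0.28545213  1.70113996 -0.00807625  1.15073337  1.01660348] [ 0.57957388 -0.10444959  0.01494127] [0.11832607 0.79551356 0.19772908] 0.0354498773411662
```

View pics/i2.png

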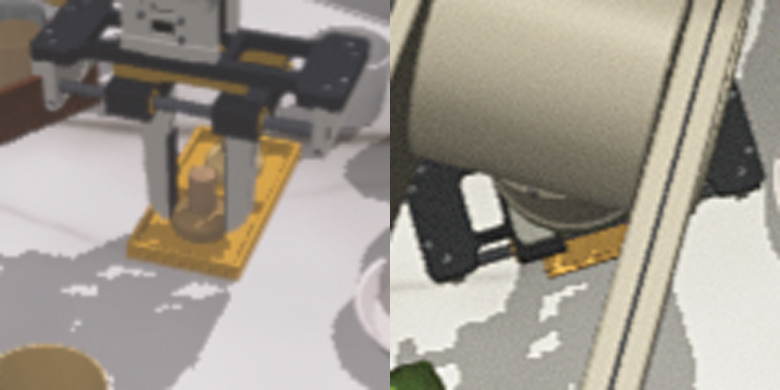

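jog_arm --commands '[[[0,0,0],[0,0,0],-0.1],[[0,0,0],[0,0,0],-0.1],[[0,0,0],[0,0,0],-0.2],[[0,0,0],[0,0,0],-0.3],[[0,0,0.04],[0,0,0],-0.3],[[0,0,0.1],[0,0,0],-0.3],[[-0.05,0.05,0.16],[0,0,-0.02],-0.6],[[-0.1,0.1,0.16],[0,0,-0.045],-0.8],[[-0.15,0.14,0.16],[0,0,-0.07],-0.8],[[-0.207,0.177,0.16],[0,0,-0.095],-0.8]]'

```text
t: 29.22
tool_pos: [0.4546, 0.0026, 0.1111]
orientation: [3.097, -0.476, -0.001]
force: [0.5, 0.1, 0.1]
opening: 0.0837
```

```bash
python3 look.py j1;python3 look2.py j2 .61 -.094 .01
```

```text
29.325 [-0.09908211 -0.19329256  2.00680164 -0.00797906  1.33245357  1.77608878] [0.45239632 0.0035397  0.11008738] [ 0.44081599 -0.47131019  0.08650736] 0.08365431332973755
29.425 [-0.1013276  -0.18933195  2.00115464 -0.00868067  1.33053222  1.76903175] [0.45548306 0.00195353 0.11124514] [ 0.44815986 -0.36744856 -0.35258265] 0.08326113219527045
```

View pics/j1.png

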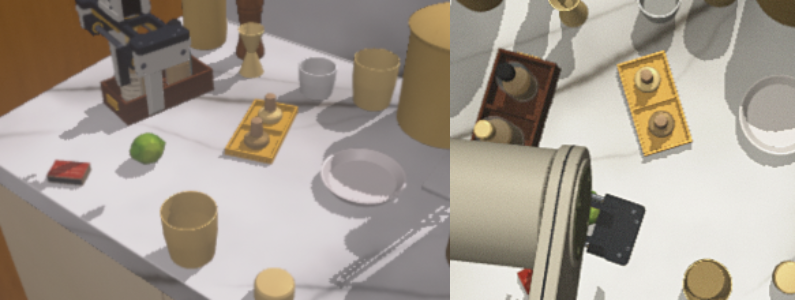

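View pics/j2.png

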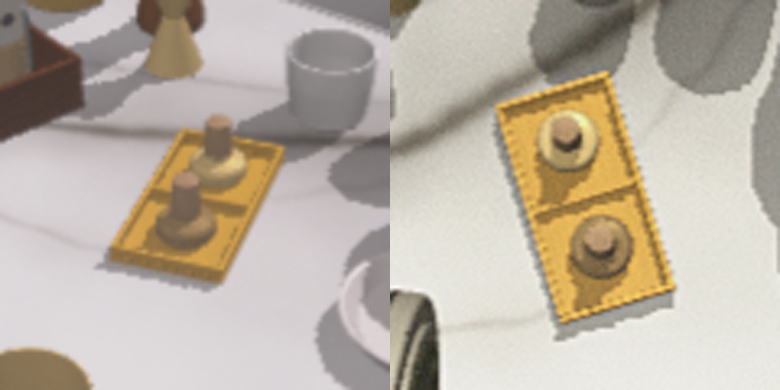

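jog_arm --commands '[[[0,0,-0.06],[0,0,-0.02],-0.8],[[0,0,-0.11],[0,0,-0.02],-0.8],[[0,0,-0.15],[0,0,-0.02],-0.8],[[0,0,-0.173],[0,0,-0.02],-0.8],[[0,0,-0.173],[0,0,-0.02],-0.8],[[0,0,-0.173],[0,0,-0.02],1],[[0,0,-0.173],[0,0,-0.02],1],[[0,0,-0.173],[0,0,-0.02],1],[[0,0,-0.173],[0,0,-0.02],1],[[0,0,-0.173],[0,0,-0.02],1]]' --newtons 10

```text
t: 30.68
tool_pos: [0.4557, 0.0019, 0.0077]
orientation: [3.063, -0.658, -0.001]
force: [-0.9, 0.6, 2.1]
opening: 0.0448
```

```bash
python3 look2.py k1 .455 0 .01
```

```text
30.775 [-0.10148234 -0.03866305  2.07136961 -0.00933365  1.11033357  1.89659022] [0.45568172 0.00188934 0.00770858] [-0.88191347 -1.03575021  3.20768266] 0.0450988749527012
```

View pics/k1.png

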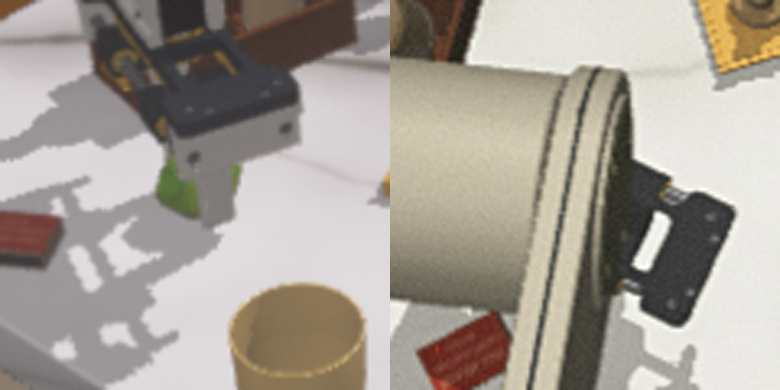

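jog_arm --commands '[[[0,0,0.06],[0,0,0],1],[[0,0,0.12],[0,0,0],1],[[0.02,-0.06,0.15],[0,0,0],1],[[0.06,-0.14,0.15],[0,0,0],1],[[0.1,-0.22,0.15],[0,0,0],1],[[0.14,-0.3,0.15],[0,0,0],1],[[0.18,-0.37,0.15],[0,0,0],1],[[0.21,-0.43,0.13],[0,0,0],1],[[0.232,-0.463,0.09],[0,0,0],1],[[0.232,-0.463,0.07],[0,0,0],1]]'

```text
t: 32.02
tool_pos: [0.5941, -0.2767, 0.0474]
orientation: [3.063, -0.66, -0.005]
force: [0.0, 1.1, 0.6]
opening: 0.0448
```

```bash
python3 look2.py l1 .595 -.276 .01
```

```text
32.125 [-0.50741425  0.4089      1.481539   -0.00840091  1.25413636  1.48933929] [ 0.59295513 -0.27453128  0.04695438] [-0.70649973  0.87543172 -1.21330633] 0.04492197453410655
```

View pics/l1.png

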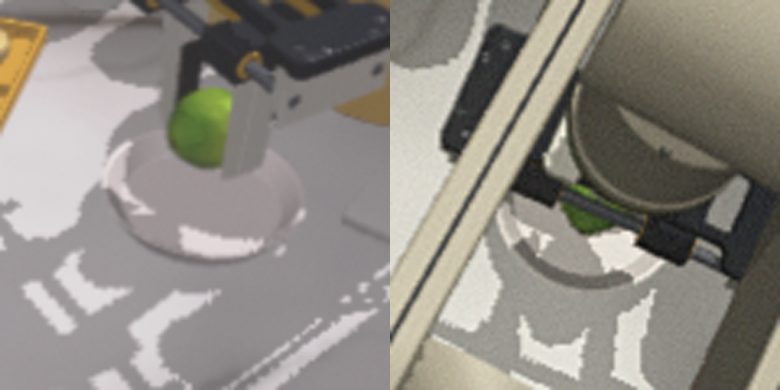

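jog_arm --commands '[[[0.002,-0.001,-0.03],[0,0,0],1],[[0.002,-0.001,-0.045],[0,0,0],1],[[0.002,-0.001,-0.054],[0,0,0],1],[[0.002,-0.001,-0.055],[0,0,0],1],[[0.002,-0.001,-0.055],[0,0,0],1]]'

```text
t: 32.75
tool_pos: [0.5945, -0.2753, 0.0145]
orientation: [3.065, -0.658, -0.007]
force: [-0.2, 0.4, -0.8]
opening: 0.0445
```

jog_arm --commands '[[[0,0,0],[0,0,0],-0.1],[[0,0,0],[0,0,0],-0.2],[[0,0,0],[0,0,0],-0.25],[[0,0,0],[0,0,0],-0.25],[[0,0,0.05],[0,0,0],-0.25],[[0,0,0.12],[0,0,0],-0.25],[[0,0,0.2],[0,0,0],-0.25],[[-0.06,0.02,0.28],[0,0,0],-0.25],[[-0.14,0.05,0.34],[0,0,0],-0.25],[[-0.22,0.1,0.38],[0,0,0],-0.25]]'

```text
t: 34.0
tool_pos: [0.4618, -0.2155, 0.2448]
orientation: [3.063, -0.659, -0.003]
force: [-0.2, 0.2, 1.0]
opening: 0.058
```

```bash
python3 look.py n1;python3 look2.py n2 .595 -.276 .01
```

```text
34.1 [-0.52984779 -0.13416187  1.7014762  -0.00798249  1.57065072  1.46388463] [ 0.46063626 -0.21395634  0.24676801] [ 0.59656922 -0.28311291  0.37334382] 0.058197519270976494
34.2 [-0.53008889 -0.12435667  1.69771244 -0.00803788  1.56679067  1.46386001] [ 0.4626404  -0.21529634  0.24388909] [0.53029108 0.50394278 0.07413367] 0.057991966103989094
```

View pics/n2.png

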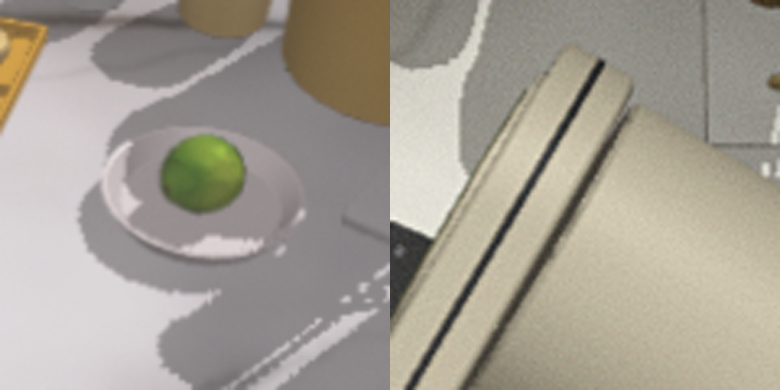

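View pics/n1.png

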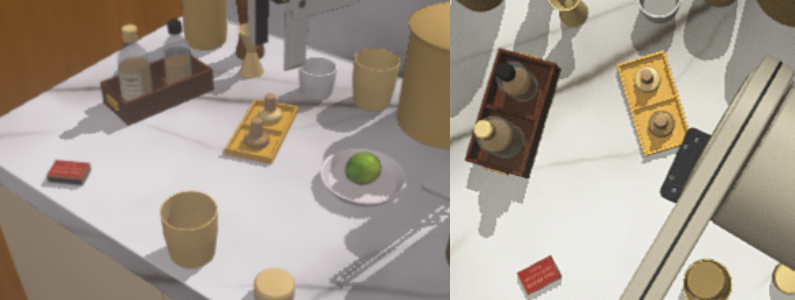

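jog_arm --commands '[[[-0.07,0.06,0.05],[0,0,0],-0.25],[[-0.14,0.12,0.1],[0,0,0],-0.25],[[-0.2,0.2,0.1],[0,0,0],-0.25],[[-0.24,0.28,0.1],[0,0,0],-0.25],[[-0.24,0.28,0.1],[0,0,0],-0.25],[[-0.24,0.28,0.1],[0,0,0],-0.25],[[-0.24,0.28,0.1],[0,0,0],-0.25]]'

```text
t: 35.08
tool_pos: [0.3191, -0.0481, 0.3033]
orientation: [3.063, -0.66, -0.005]
force: [-1.3, -0.9, -0.3]
opening: 0.0579
```

```bash
python3 look.py o1; python3 - <<'E'
from plant import robot
from h import *
T=robot.read_camera('top'); ct=np.array([.5925,.111]);yw=-.257
tr={n:robot.trace('top',n) for n in ['bitters_a','stopper_0','lime']}
for n in tr: print(n,[(round(d['p'],2),np.round(d['uv'],1)) for d in tr[n]])
def loc(p,o,y): 
    d=np.array(p[:2])-o; C,s=np.cos(y),np.sin(y); return np.round([C*d[0]+s*d[1],-s*d[0]+C*d[1]],4)
for d in tr['stopper_0']:
    p,c=fit(shift(M['stopper'],.004),[(T,d['pixels'])],list(ray(T,d['uv'],.016))); print('stopper',p,c,loc(p,[.6123,-.0938],.302))
for d in tr['lime'][:1]: print('lime',ray(T,d['uv'],.027)-np.array([.595,-.276]))
for n in('bitters_a','bitters_b'):
    for d in tr['bitters_a']:
        p,c=fit(shift(M[n],.006),[(T,d['pixels'])],list(ray(T,d['uv'],.08))); print(n,p,c,loc(p,ct,yw))
s=robot.read_state(); print(s['tool_pos'],s['t'])
E
```

```text
35.175 [-0.29918399 -0.67953634  2.00316504 -0.00853769  1.82011488  1.69418534] [ 0.31888781 -0.04804645  0.30343263] [-0.40601831 -0.27817918 -0.26851781] 0.05833550618719279
bitters_a [(0.78, array([188.9, 179.3])), (0.73, array([199.6, 139.4]))]
stopper_0 [(0.83, array([305.8, 168.2])), (0.67, array([294.4, 138.1]))]
lime [(0.85, array([391.5, 163.7])), (0.43, array([304.3, 170.1]))]
stopper [ 0.57909642 -0.10372564] 0.06537765264511108 [-0.0347  0.0004]
stopper [ 0.64484848 -0.08151177] 0.050693392753601074 [0.0347 0.0021]
lime [-0.00270094  0.00132967]
bitters_a [0.55426029 0.12294038] 0.034299612045288086 [-0.04    0.0018]
bitters_a [0.63115716 0.09901898] 0.2027987837791443 [ 0.0404 -0.0018]
bitters_b [0.55657674 0.12655491] 0.2000141143798828 [-0.0387  0.0059]
bitters_b [0.63509236 0.10281524] 0.05213242769241333 [0.0433 0.0029]
[ 0.31867515 -0.04766552  0.30370782] 35.375
```

View pics/o1.png

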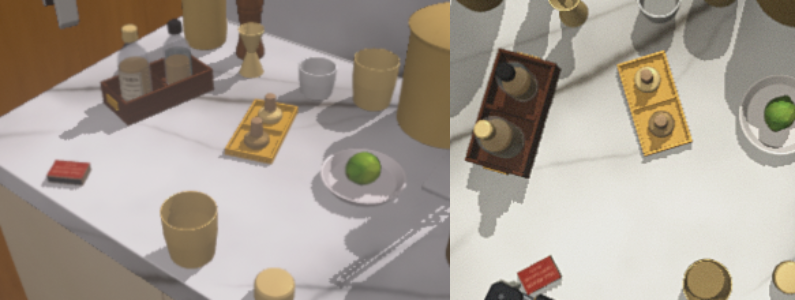

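All in place and centred to within a few mm; handing in.

```bash
python3 -c "
from plant import robot
print(robot.close_job())"
```

```text
the job is handed in; nothing more can be done
None
```

All five things are sorted, and I handed the job in at about 35 s of the 136 s allowed. Handing in gave no verdict. I retracted the gripper first, so it touches nothing.

- **Bottles:** both stand upright in the carrier, bitters_b in the far bay and bitters_a in the near one. Fits to the last top-camera picture put each within about 4 mm of its bay centre (limit 18 mm).
- **Stoppers:** both stand stem up in the tray, one in each bay, within about 2 mm of centre (limit 17 mm).
- **Lime:** it lies in the dish about 3 mm from the centre (limit 50 mm). I did not measure whether it had come to rest; it was in the same place in pictures about 1 s apart.

Two checks disagreed or were incomplete:

- **Camera disagreement:** at the start the scene and top cameras differed by up to about 8 mm on the stoppers. They differed by about 13 mm on bitters_b, which was partly hidden behind the cup. I used the top camera, and all the grasps bore it out.
- **Final numbers:** these come from the top camera alone; I checked the scene picture only by eye.

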